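# Roll an oil sample bottle onto the inspection window

## Robot

A 6-joint arm with a two-finger parallel gripper is mounted at the origin on the work surface. World frame = base frame: x ahead of the robot, y to its left, z up, the work surface at z = 0. Lengths are in m, angles in rad, forces in N, time in s.
With the tool pointing down it reaches from about 0.35 to 0.775 m from the base axis. Payload 7.3 kg.
Tool frame: the origin (TCP) lies at the centre of the arm's flange, where the gripper is bolted on; the fingertips stand 178 mm ahead of it and the grasp point (between the pads) lies robot.pinch_z ahead of it (robot.pinch_z is the distance from the TCP to the grasp point, in m); x points along the fingers, z is the direction in which the jaws open and shut, and the axes are right-handed (so a half turn about x gives the same grasp; the last joint's range is limited). The gripper opens to 92 mm and grips with 3 to 60 N. Pads are 19 mm wide; open, the fingers measure 130 mm over their backs; the gripper's body (75 mm by 190 mm) begins 47 mm behind the grasp point.
Start: joints at [-1.32, 0.342, 1.524, -0, 1.275, -0.146], TCP at [0.203, -0.484, 0.405] pointing down, gripper open.
Joint ranges: [-2.53, 2.53], [-0.77, 2.02], [0.04, 2.7], [-1, 4.14], [0.28, 2.66], [-3.11, 3.11]. Speed limits (rad/s): [2.57, 2.57, 3.14, 3.14, 3.14, 3.14].

## Interface

Orientations are given as [roll, pitch, yaw] about the fixed x, y, z axes, in that order (R = Rz(yaw) Ry(pitch) Rx(roll)).
In Python, from cell import robot gives the robot as it stands.
- The arm moves only by the shell command python3 -m jog 'ROWS' [FORCE]. ROWS is JSON, a list of rows, each an object of numbers: "fingers": the closure, from 0 (fully open) to 1 (shut); "x", "y", "z": the shift along the tool's x, y, z in cm; "spin": the turn about the tool's x in degrees. A call has 1 to 5 rows; each row is the pose to reach, as a shift and turn from the pose commanded when the call began, along the tool's axes at that moment; what a row does not reach only later rows make up. A row lasts 1/8 s, in which the tool goes at most 62.5 mm and 10.7 degrees, less where a joint would pass 70% of its speed; a pose out of reach is approached as far as the arm can. A call with a gripper value outside its range is refused whole. The fingers move at their own pace and stop on an object; FORCE is the grip in N (left out, the last holds). Time passes only in rows, so rows that repeat a pose let the fingers close. It gives the time, the measured TCP pose, the force and the opening at its end, in the units of the state.
- robot.observe(): the state, without advancing time (a new reading comes with each control period).
- robot.read_camera(name): name is "scene" or "top" or "wrist"; returns a dict with "color" (480x640x3 uint8, red, green, blue), "mtx" (3x3 intrinsics, pixels), "view" (4x4, takes a point from world to camera coordinates); the wrist camera has in their place "T_tool_cam" (4x4, takes a point from camera to tool coordinates, whose origin is the TCP and whose axes are the tool frame's). Camera axes: x right, y down, z forward; pixel columns grow to the right and rows downward; lengths in m; the calibration is good to about 2 mm. A picture is of the moment at which its call begins: read the wrist's pose just before it. There is no depth.
- robot.hand_in(): hands the job in, once; it reports no verdict.
Trained networks look in a picture, given as the dict that the camera call returned (one of the last four; its "shot" number tells which), for a name from the list of things; names that differ only in an ending like _2 or _b are one class to them, and where a whole thing is asked for, a point or a joint stands for the part that bears it (a point fixed in the world has none). Each returns a list of dicts, best first, with "conf" (0 to 1); they miss things now and then, are a little off and sometimes report something else, mostly with a low value. They report only what shows in the picture. A call takes as long as a camera call. They do not tell look-alikes from the thing itself.
- robot.look_for(target, picture): "xy" ([column, row] in pixels, amid what is visible of it).
The state is a dict: "time": time; "qpos": joint angles; "qvel": joint speeds; "joint_efforts": joint torques, N m; "tool_pos": TCP position; "tool_rot": TCP orientation; "contact_force": force on the tool from outside, world axes, zero at the start; "torque": the same for the moment, N m; "opening": finger opening in m.
Only numpy, scipy, OpenCV 4.12 (cv2) and the standard library are available. Lean on these libraries where they do the work, as an engineer would, in place of code of your own. Each camera call takes 0.05 s, during which the arm holds its last target. There are 200 camera calls.

## Task

Roll the amber sample bottle that lies on the black rubber mat over to the long straight light window (not the round one), so that it stops and stays lying along the window, centred across it. Roll it with your fingertips on its top only, never pushing low on its side, and never pinch it or lift it. Leave everything else where it stands.

Things in the scene. Friction and masses are not known exactly. Their poses are not given: they have to be found in the camera images.
- bottle: amber glass sample bottle lying on the mat, pale label round its middle, 0.3 to 0.6 kg. Straight round body 70 mm in diameter, 110 mm long, then shoulder and black cap at one end; 154 mm overall. Origin on its axis, half-way along the straight body. x axis: along the bottle towards the cap; y, z turn as it rolls. It rolls without slipping, soon coasts to a stop; its top moves twice as far as its axis
- window: the long straight light window, a white strip in a thin metal frame set flush in the mat: 250 mm long, 52 mm wide over the frame. Origin at its centre, on the mat's surface. Its x axis runs along the window, its y axis across it. It lies to the left or the right of the bottle, 65 to 125 mm away (centre to axis), nearly parallel to it
- disc: the round light window, 90 mm across, set flush in the mat on the other side of the bottle; not used. Origin at its centre on the mat's surface
- mat: black rubber mat, fixed to the bench: 360 mm (its x) by 460 mm (its y), 8 mm thick. Origin at the centre of its underside, on the bench top; its top is 8 mm above the bench. Its x axis is parallel to that of the window
- stopper: grey tapered stopper, 34 mm across, 28 mm tall, standing on the mat; origin at its underside
- beaker: small clear glass beaker, 52 mm across, 65 mm tall, standing on the mat; origin at its underside
- jar: small capped amber jar, 40 mm across, 60 mm tall, standing on the mat; origin at its underside
- stopwatch: black stopwatch lying flat on the bench, 64 mm across, 18 mm tall; origin at its underside
- cover: black round bath cover with a knob, 110 mm across, 26 mm tall, on the bench; origin at its underside
- bottle_up: another capped amber bottle, standing upright on the bench, 60 mm across, 115 mm tall; origin at its underside
Not all that is in view belongs to the job. Leave any turquoise look-alike of the bottle alone.

How it is judged:
On the way:
1. the bottle is turning over: rolled by more than 35 degrees before it is on the window (angle between bottle's own z axis and vertical above 0.6 rad and not (y of bottle in the frame of window between -0.012 and 0.012 m)).
At the end, for the whole second after the job is handed in: the bottle lies at rest on the mat (slower than 15 mm/s and 0.3 rad/s), its axis within 12 mm of the window's centre line and within 0.2 rad of its direction, the middle of its body within 60 mm of the window's centre along the window (y of bottle in the frame of window between -0.012 and 0.012 m and x of bottle in the frame of window between -0.06 and 0.06 m and angle between the x axis of bottle and the x axis of window, either way round below 0.2 rad and height (world z) of bottle between 0.039 and 0.048 m and linear speed of bottle below 0.015 m/s and angular speed of bottle below 0.3 rad/s); the robot touches nothing.
It fails at once if the bottle is lifted more than 8 mm off the mat or stood up (height (world z) of bottle above 0.051 m or angle between bottle's own x axis and vertical below 1.25 rad or angle between bottle's own x axis and vertical above 1.9 rad).
It fails at once if the fingers push the bottle low on its side (or straddle it): fingertips more than about 19 mm below its top while touching it (contact force between bottle and the fingers above 0.5 N and height (world z) of the grasp point below 0.078 m).
It fails at once if another thing is pushed more than 25 mm from its place or knocked over (distance of any of stopper, beaker, jar, stopwatch, cover, bottle_up from where it was at the start of the episode above 0.025 m or angle between any of stopper, beaker, jar, stopwatch, cover, bottle_up's own z axis and vertical above 0.5 rad).
It also fails if it takes over 64 s, if anything falls off the work surface, if the arm or the gripper's body presses on something with over 40 N, if the wrist force passes 120 N, or if a joint passes its speed limit or range.

## Working session

There is one attempt and no reset: what is moved stays moved. The work goes in short steps, Python scripts to look and compute and a shell command to move; the robot and the scene stay as the last step left them, time stands still between calls to the robot, and variables do not carry over. Pictures are saved under pics/ and viewed, on a budget of 10 in all, crops included, one or two more only if the job needs it, and the job is handed in when it is done.

```bash
mkdir -p pics; python3 - <<'E'
from cell import robot
import cv2
print(robot.pinch_z, robot.observe())
for n in("top","scene"):
    p=robot.read_camera(n); cv2.imwrite(f"pics/{n}1.png",p["color"][:,:,::-1])
    for t in("bottle","window","disc","mat","stopper","beaker","jar"):
        print(n,t,[(d["xy"],round(d["conf"],2)) for d in robot.look_for(t,p)][:3])
    if n=="top":print(p["mtx"],p["view"])
E
```

```text
0.1592 {'time': 0.0, 'qpos': array([-1.31997443e+00,  3.42711619e-01,  1.52502444e+00, -2.37217712e-05,
        1.27539517e+00, -1.45975444e-01]), 'qvel': array([-0.00148946,  0.00062756,  0.00078982, -0.00021687, -0.00114022,
       -0.00041818]), 'joint_efforts': array([-1.01857040e-03, -4.31249356e+01, -2.44216096e+01,  7.16721453e-02,
        5.60266385e-02, -1.13849144e-04]), 'tool_pos': array([ 0.20288937, -0.48406038,  0.40404793]), 'tool_rot': array([3.01035945, 1.56925759, 1.83636738]), 'contact_force': array([-0.00400853,  0.19298879, -0.4744089 ]), 'torque': array([-0.0064597 ,  0.02522077, -0.04958834]), 'opening': 0.09180861703868573}
top bottle [([150.5, 270.3], 0.78), ([293.7, 220.3], 0.77), ([375.3, 330.0], 0.69)]
top window [([325.6, 222.0], 0.7), ([294.4, 219.7], 0.7), ([467.2, 273.9], 0.55)]
top disc [([258.8, 232.1], 0.56)]
top mat [([281.9, 225.9], 0.85), ([145.8, 185.6], 0.54)]
top stopper [([230.4, 297.9], 0.55)]
top beaker [([360.5, 146.1], 0.82), ([324.4, 222.4], 0.32)]
top jar [([208.1, 177.3], 0.63)]
[[555.65928645   0.         314.76087081]
 [  0.         555.65928645 241.62877362]
 [  0.           0.           1.        ]] [[ 0.01728886 -0.99984168  0.00420771 -0.03488001]
 [-0.99820759 -0.01750145 -0.05723033  0.5304083 ]
 [ 0.05729491 -0.00321072 -0.99835213  1.35608521]
 [ 0.          0.          0.          1.        ]]
scene bottle [([445.3, 368.9], 0.88), ([283.0, 263.9], 0.81), ([341.2, 191.1], 0.81)]
scene window [([245.1, 270.7], 0.63)]
scene disc [([318.3, 309.4], 0.9)]
scene mat [([295.9, 305.0], 0.57)]
scene stopper [([403.5, 292.4], 0.65), ([176.6, 253.5], 0.59)]
scene beaker [([173.9, 252.3], 0.81)]
scene jar [([281.8, 363.4], 0.6)]
```

View pics/top1.png

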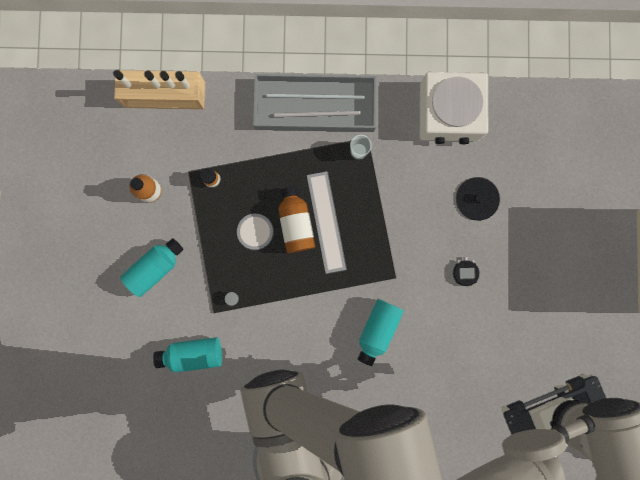

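View pics/scene1.png

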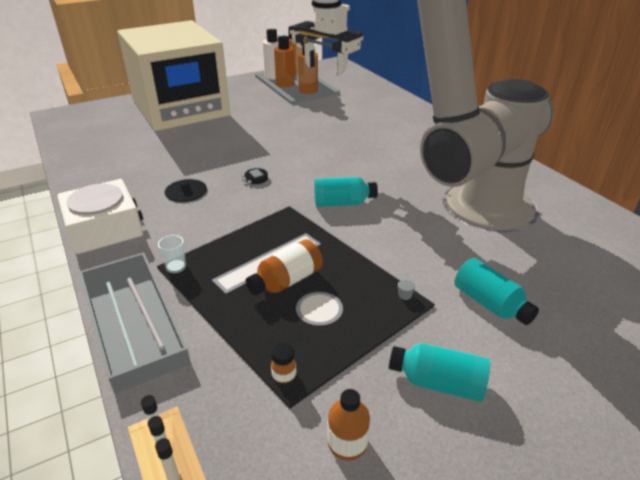

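The top view shows the bottle at about (296,224) with its cap up, the straight window just right of it at (326,222), and the disc to its left at (256,232). The beaker is at (360,147). The turquoise look-alikes are off the mat. Next I'll measure the bottle and window.

```bash
cat > h.py <<'E'
from cell import robot
import numpy as np, cv2
from scipy.spatial.transform import Rotation as Ro
def cam(n):
    s=robot.observe(); p=robot.read_camera(n)
    if n=="wrist":
        T=np.eye(4);T[:3,:3]=Ro.from_euler("xyz",s["tool_rot"]).as_matrix();T[:3,3]=s["tool_pos"]
        W=T@p["T_tool_cam"]
    else: W=np.linalg.inv(p["view"])
    return p,W,p["mtx"]
def ray(W,K,uv,z):
    d=W[:3,:3]@np.linalg.solve(K,np.array([*uv,1.])); o=W[:3,3]
    return o+d*(z-o[2])/d[2]
def proj(W,K,P):
    c=np.linalg.inv(W)@np.append(P,1); q=K@c[:3]; return q[:2]/q[2]
def rect(mask,W,K,z):
    c,_=cv2.findContours(mask.astype(np.uint8),cv2.RETR_EXTERNAL,cv2.CHAIN_APPROX_NONE)
    c=max(c,key=cv2.contourArea)[:,0]
    q=np.array([ray(W,K,u,z)[:2]*1000 for u in c],np.float32)
    (x,y),(w,h),a=cv2.minAreaRect(q)
    if w<h: w,h,a=h,w,a+90
    return np.round([x,y,w,h,(a+90)%180-90],1)
E
python3 - <<'E'
from h import *
p,W,K=cam("top"); im=p["color"].astype(int); print("cam",W[:3,3])
r,g,b=im[...,0],im[...,1],im[...,2]
def box(x0,y0,x1,y1):
    m=np.zeros(r.shape,bool);m[y0:y1,x0:x1]=1;return m
white=(r>120)&(b>110)
wm=white&box(300,165,350,280)
n,l=cv2.connectedComponents(wm.astype(np.uint8)); k=l[200,322]or l[230,328]
print("window xywh mm,deg",rect(l==k,W,K,.008))
amb=((r>70)&(r>b*1.8))&box(270,185,318,260)
lab=white&box(278,208,314,242)&(l!=k)
print("bottle body",rect(amb|lab,W,K,.043),rect(amb,W,K,.043))
for t,u,z in(("disc",(256,232),.008),("beaker",(361,147),.06),("jar",(210,178),.05),("stopper",(231,299),.03)):print(t,ray(W,K,u,z))
print("matcorners",[np.round(ray(W,K,u,.008),3) for u in((190,172),(370,142),(395,277),(213,312))])
E
```

```text
cam [ 0.45236385 -0.02123757  1.38435277]
window xywh mm,deg [581.4 -52.6 248.4  50.6  11.8]
bottle body [574.2  21.8 136.4  71.1  12.5] [617.6  31.   70.2  47.7 -78.8]
disc [0.55273321 0.12059805 0.008     ]
beaker [ 0.7588807  -0.13304399  0.06      ]
jar [0.67866595 0.23054914 0.05      ]
stopper [0.38716606 0.17513011 0.03      ]
matcorners [array([0.7  , 0.289, 0.008]), array([ 0.784, -0.16 ,  0.008]), array([ 0.447, -0.226,  0.008]), array([0.353, 0.222, 0.008])]
```

```bash
cat > go.py <<'E'
from h import *
import sys
# window frame target: along, across (mm), tip height (mm) -> tool-axis shift
a=np.radians(11.8); C=np.array([.5814,-.0526]); u=np.array([np.cos(a),np.sin(a)]); n=np.array([-u[1],u[0]])
def go(al,ac,tip):
    s=robot.observe(); R=Ro.from_euler("xyz",s["tool_rot"]).as_matrix()
    t=np.append(C+u*al/1000+n*ac/1000,tip/1000+.178)
    d=R.T@(t-s["tool_pos"])*100
    zw=R[:,2]; N=np.append(n,0)*np.sign(zw[:2]@n)
    sp=np.degrees(np.arctan2(np.cross(zw,N)@R[:,0],zw@N))
    print("target",t,"shift cm",np.round(d,2),"spin",round(sp,2),"q6",s["qpos"][5],"down",R[:,0])
    print("window-axis n in tool",np.round(R.T@np.append(n,0),3),"u in tool",np.round(R.T@np.append(u,0),3))
    print("here al,ac,tip",np.round([(s["tool_pos"][:2]-C)@u*1e3,(s["tool_pos"][:2]-C)@n*1e3,(s["tool_pos"][2]-.178)*1e3],1),"F",s["contact_force"],s["time"])
if __name__=="__main__": go(*map(float,sys.argv[1:4]))
E
python3 go.py 0 89 120
```

```text
target [0.56319985 0.0345192  0.298     ] shift cm [ 10.67  53.28 -33.91] spin 10.94 q6 -0.1460035901841953 down [ 1.21367257e-05 -1.29674003e-04 -9.99999992e-01]
window-axis n in tool [-0.     0.19  -0.982] u in tool [-0.     0.982  0.19 ]
here al,ac,tip [-458.7 -345.1  226.8] F [ 0.66277643  1.00707251 -0.11258233] 0.85
```

```bash
python3 -m jog '[{"fingers":1,"y":5,"z":-3.2,"spin":5},{"fingers":1,"y":10,"z":-6.4,"spin":10.9},{"fingers":1,"y":15,"z":-9.6,"spin":10.9},{"fingers":1,"y":20,"z":-12.8,"spin":10.9},{"fingers":1,"y":25,"z":-16,"spin":10.9}]' 10; python3 go.py 0 89 120
```

```text
target [0.56319985 0.0345192  0.298     ] shift cm [ 10.67  53.28 -33.91] spin 10.94 q6 -0.1460035901841953 down [ 1.21367257e-05 -1.29674003e-04 -9.99999992e-01]
window-axis n in tool [-0.     0.19  -0.982] u in tool [-0.     0.982  0.19 ]
here al,ac,tip [-458.7 -345.1  226.8] F [ 0.66277643  1.00707251 -0.11258233] 0.85$[0]: bad value
```

```bash
python3 -m jog '[{"fingers":1.0,"x":0,"y":5,"z":-3.2,"spin":5},{"fingers":1.0,"x":0,"y":10,"z":-6.4,"spin":10.9},{"fingers":1.0,"x":0,"y":15,"z":-9.6,"spin":10.9},{"fingers":1.0,"x":0,"y":20,"z":-12.8,"spin":10.9},{"fingers":1.0,"x":0,"y":25,"z":-16,"spin":10.9}]' 10; python3 go.py 0 89 120
```

```text
time: 1.48
tool_pos: [0.3724, -0.2384, 0.405]
tool_rot: [0.625, 1.57, -0.739]
contact_force: [0.9, -0.5, 0.8]
opening: 0.0466
target [0.56319985 0.0345192  0.298     ] shift cm [ 10.7   24.26 -22.81] spin 0.01 q6 0.6216153322737333 down [ 7.11221255e-04 -6.48509243e-04 -9.99999537e-01]
window-axis n in tool [-0.001  0.    -1.   ] u in tool [0.001 1.    0.   ]
here al,ac,tip [-242.6 -139.1  227. ] F [ 0.85579101 -0.50406327  0.82365462] 1.475
```

```bash
python3 -m jog '[{"fingers":1,"x":0,"y":4.5,"z":-4.2,"spin":0},{"fingers":1,"x":0,"y":9,"z":-8.4,"spin":0},{"fingers":1,"x":0,"y":13.5,"z":-12.6,"spin":0},{"fingers":1,"x":0,"y":18,"z":-16.8,"spin":0},{"fingers":1,"x":0,"y":22,"z":-20.8,"spin":0}]'; python3 -m jog '[{"fingers":1,"x":4,"y":2.2,"z":-2,"spin":0},{"fingers":1,"x":8,"y":2.2,"z":-2,"spin":0},{"fingers":1,"x":10.5,"y":2.2,"z":-2,"spin":0},{"fingers":1,"x":10.5,"y":2.2,"z":-2,"spin":0}]'; python3 go.py 0 89 80; python3 - <<'E'
from h import *
p,W,K=cam("wrist"); cv2.imwrite("pics/w1.png",p["color"][:,:,::-1])
E
```

```text
time: 2.1
tool_pos: [0.5453, 0.0107, 0.4048]
tool_rot: [0.9, 1.57, -0.463]
contact_force: [0.8, -0.6, 0.3]
opening: 0.0011
time: 2.6
tool_pos: [0.5613, 0.0329, 0.2979]
tool_rot: [-1.843, 1.566, 3.076]
contact_force: [0.1, -1.1, 0.2]
opening: 0.0005
target [0.56319985 0.0345192  0.258     ] shift cm [ 3.99  0.24 -0.11] spin 0.04 q6 1.2864025154599794 down [-4.45073853e-03  2.92368813e-04 -9.99990053e-01]
window-axis n in tool [ 0.001  0.001 -1.   ] u in tool [-0.004  1.     0.001]
here al,ac,tip [ -2.2  87.8 119.9] F [ 0.13958412 -1.05237581  0.23627496] 2.6
```

View pics/w1.png

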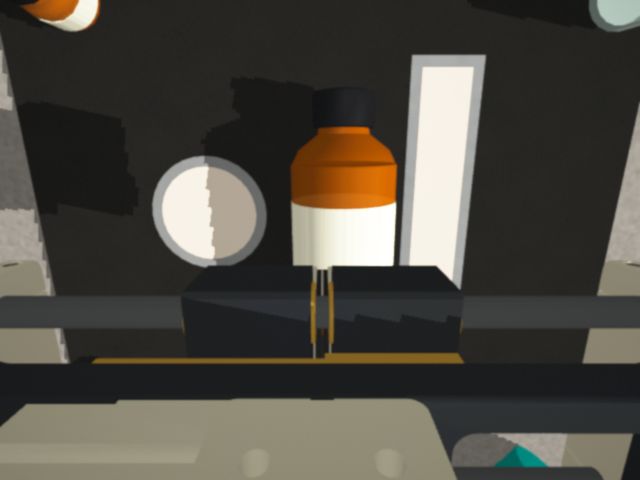

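The wrist view shows the shut fingers (joint at column 322) just left of the bottle's axis (column 344), offset away from the window at (440,160) as planned. I'll check the positions from near, then lower.

```bash
cat > wr.py <<'E'
from go import *
p,W,K=cam("wrist")
def wf(uv,z):
    q=ray(W,K,uv,z)[:2]-C; return np.round([q@u*1e3,q@n*1e3],1)
E
python3 - <<'E'
from wr import *
print("bottle",wf((291.5,235),.043),wf((397,235),.043)); print("win",wf((413,55),.008),wf((485,55),.008),wf((400,280),.008),wf((463,280),.008)); print("cap top",wf((344,90),.043), "label end",wf((344,203),.078))
E
python3 -m jog '[{"fingers":1,"x":2,"y":0,"z":0,"spin":0},{"fingers":1,"x":3.5,"y":0,"z":0,"spin":0},{"fingers":1,"x":4,"y":0,"z":0,"spin":0},{"fingers":1,"x":4,"y":0,"z":0,"spin":0}]'; python3 -m jog '[{"fingers":1,"x":0.1,"y":0,"z":0,"spin":0},{"fingers":1,"x":0.1,"y":0,"z":0,"spin":0}]'; python3 -m jog '[{"fingers":1,"x":0.1,"y":0,"z":0,"spin":0},{"fingers":1,"x":0.1,"y":0,"z":0,"spin":0}]'; python3 go.py 0 89 80
```

```text
bottle [  3.9 108.8] [ 4.  34.5]
win [127.6  22.6] [127.7 -28.8] [-43.9  21.9] [-43.8 -30.9]
cap top [99.1 73.5] label end [32.2 74.5]
time: 3.2
tool_pos: [0.5619, 0.0327, 0.2599]
tool_rot: [0.975, 1.571, -0.389]
contact_force: [0.0, -1.2, -0.3]
opening: 0.0004
time: 3.45
tool_pos: [0.5619, 0.0328, 0.2591]
tool_rot: [1.18, 1.57, -0.184]
contact_force: [-0.2, -0.1, -0.2]
opening: 0.0009
time: 3.7
tool_pos: [0.5617, 0.0328, 0.2577]
tool_rot: [0.344, 1.571, -1.02]
contact_force: [0.0, -0.4, -0.4]
opening: 0.0005
target [0.56319985 0.0345192  0.258     ] shift cm [-0.03  0.18 -0.14] spin 0.04 q6 1.2863412654102473 down [ 6.21101809e-05 -1.01067421e-04 -9.99999993e-01]
window-axis n in tool [-0.     0.001 -1.   ] u in tool [0.    1.    0.001]
here al,ac,tip [-1.8 87.6 79.7] F [ 0.03389858 -0.37758341 -0.38370179] 3.7
```

```bash
for i in 1; do python3 -m jog '[{"fingers":1,"x":0.1,"y":0,"z":0,"spin":0},{"fingers":1,"x":0.1,"y":0,"z":0,"spin":0}]'; done; python3 -m jog '[{"fingers":1,"x":0.1,"y":0,"z":0,"spin":0},{"fingers":1,"x":0.1,"y":0,"z":0,"spin":0}]'
```

```text
time: 3.95
tool_pos: [0.5617, 0.0327, 0.2566]
tool_rot: [-1.302, 1.571, -2.666]
contact_force: [-0.3, -0.3, 0.1]
opening: 0.0008
time: 4.2
tool_pos: [0.5617, 0.0328, 0.2556]
tool_rot: [-1.417, 1.571, -2.781]
contact_force: [0.6, -0.0, -0.2]
opening: 0.0004
```

```bash
python3 -m jog '[{"fingers":1,"x":0.05,"y":0,"z":0,"spin":0},{"fingers":1,"x":0.05,"y":0,"z":0,"spin":0}]';  python3 -m jog '[{"fingers":1,"x":0.05,"y":0,"z":0,"spin":0},{"fingers":1,"x":0.05,"y":0,"z":0,"spin":0}]'; python3 -m jog '[{"fingers":1,"x":0.05,"y":0,"z":0,"spin":0},{"fingers":1,"x":0.05,"y":0,"z":0,"spin":0}]'
```

```text
time: 4.45
tool_pos: [0.5618, 0.0328, 0.2552]
tool_rot: [-0.053, 1.571, -1.417]
contact_force: [-0.9, -0.6, 0.2]
opening: 0.0007
time: 4.7
tool_pos: [0.5618, 0.0328, 0.2547]
tool_rot: [1.001, 1.571, -0.363]
contact_force: [0.4, -0.1, 0.2]
opening: 0.0002
time: 4.95
tool_pos: [0.5618, 0.0328, 0.2545]
tool_rot: [1.202, 1.57, -0.162]
contact_force: [-0.8, 0.1, 2.6]
opening: 0.0004
```

```bash
python3 -m jog '[{"fingers":1,"x":0.05,"y":0,"z":0,"spin":0},{"fingers":1,"x":0.05,"y":0,"z":0,"spin":0},{"fingers":1,"x":0.05,"y":0,"z":0.3,"spin":0},{"fingers":1,"x":0.05,"y":0,"z":0.7,"spin":0},{"fingers":1,"x":0.05,"y":0,"z":1.2,"spin":0}]'; python3 -m jog '[{"fingers":1,"x":0,"y":0,"z":0.5,"spin":0},{"fingers":1,"x":0,"y":0,"z":0.9,"spin":0},{"fingers":1,"x":0,"y":0,"z":1.2,"spin":0},{"fingers":1,"x":0,"y":0,"z":1.3,"spin":0},{"fingers":1,"x":0,"y":0,"z":1.3,"spin":0}]'; python3 go.py 0 40 76; python3 - <<'E'
from h import *
p,W,K=cam("wrist"); cv2.imwrite("pics/w2.png",p["color"][:,:,::-1])
E
```

```text
time: 5.58
tool_pos: [0.5643, 0.021, 0.2555]
tool_rot: [1.199, 1.569, -0.165]
contact_force: [-4.3, 0.6, 16.5]
opening: 0.0007
time: 6.2
tool_pos: [0.567, 0.0079, 0.256]
tool_rot: [0.913, 1.568, -0.451]
contact_force: [-5.0, -0.7, 17.2]
opening: 0.0003
target [ 0.57322016 -0.0134453   0.254     ] shift cm [0.21 0.17 2.21] spin 0.04 q6 1.2437902107522827 down [ 0.00243572 -0.00118026 -0.99999634]
window-axis n in tool [-0.002  0.001 -1.   ] u in tool [0.002 1.    0.001]
here al,ac,tip [-1.7 62.1 78. ] F [-4.97953025 -0.69268473 17.19190476] 6.2
```

View pics/w2.png

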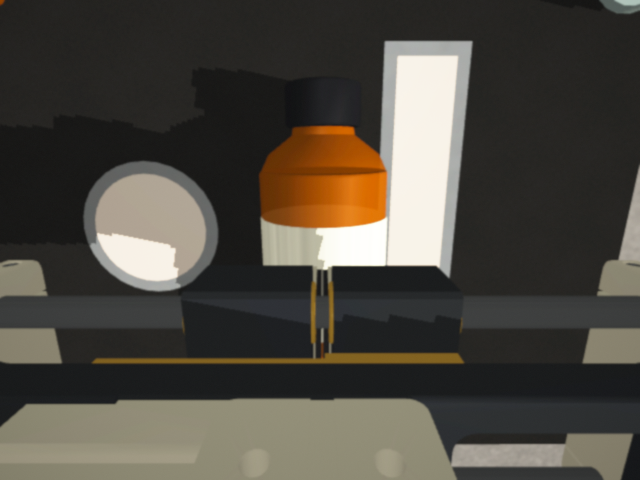

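The bottle rolls under the fingers. Its axis is at column 323, now centred beneath them, about 12 mm further on. I'll finish this stroke.

```bash
python3 -m jog '[{"fingers":1,"x":-0.03,"y":0,"z":0.3,"spin":0},{"fingers":1,"x":-0.03,"y":0,"z":0.8,"spin":0},{"fingers":1,"x":-0.03,"y":0,"z":1.3,"spin":0},{"fingers":1,"x":-0.03,"y":0,"z":1.8,"spin":0},{"fingers":1,"x":0,"y":0,"z":2.2,"spin":0}]'; python3 -m jog '[{"fingers":1,"x":0,"y":0,"z":0.3,"spin":0},{"fingers":1,"x":0,"y":0,"z":0.4,"spin":0},{"fingers":1,"x":0,"y":0,"z":0.4,"spin":0},{"fingers":1,"x":-0.5,"y":0,"z":0.4,"spin":0},{"fingers":1,"x":-2,"y":0,"z":0.4,"spin":0}]'; python3 go.py 0 60 100; python3 - <<'E'
from h import *
p,W,K=cam("wrist"); cv2.imwrite("pics/w3.png",p["color"][:,:,::-1])
E
```

```text
time: 6.88
tool_pos: [0.5718, -0.0138, 0.2552]
tool_rot: [0.956, 1.568, -0.408]
contact_force: [-2.3, -0.9, 10.6]
opening: 0.0003
time: 7.5
tool_pos: [0.5719, -0.0171, 0.2734]
tool_rot: [-1.919, 1.568, 3.0]
contact_force: [0.6, -0.4, 1.0]
opening: 0.0005
target [0.56913024 0.00613204 0.278     ] shift cm [-0.46  0.21 -2.33] spin 0.03 q6 1.2004654992461357 down [-2.31599982e-03  3.30508052e-04 -9.99997263e-01]
window-axis n in tool [ 0.001  0.001 -1.   ] u in tool [-0.002  1.     0.001]
here al,ac,tip [-2.1 36.7 95.4] F [ 0.60149722 -0.40952355  1.00352779] 7.5
```

View pics/w3.png

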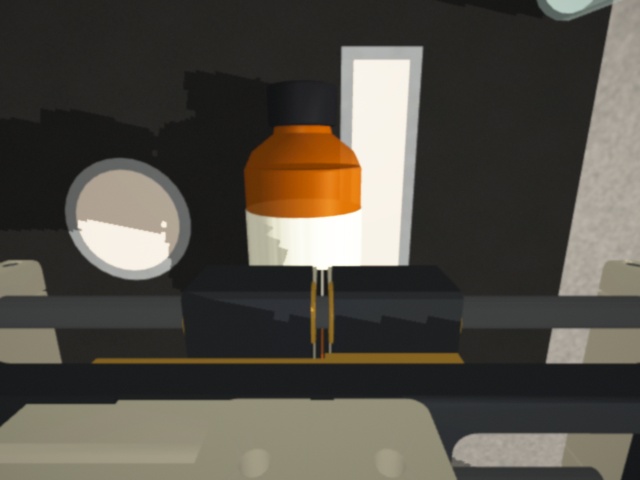

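The bottle lies slightly left of the finger joint (axis about column 304) and its right edge has reached the window. Now to measure it against the window's edges.

```bash
python3 - <<'E'
from wr import *
print("bottle",wf((247,235),.043),wf((361,235),.043)); print("win",wf((341.5,47),.008),wf((421.5,47),.008),"right at 240",wf((410,240),.008),"shoulder", wf((246,180),.043),wf((361,180),.043),"cap",wf((303,82),.043))
E
python3 go.py 0 60 100
```

```text
bottle [11.  83.6] [11.1 11.2]
win [128.2  23.5] [128.3 -28.5] right at 240 [ -1.5 -29.4] shoulder [45.6 82.4] [45.7 12.3] cap [101.1  47. ]
target [0.56913024 0.00613204 0.278     ] shift cm [-0.25  0.12 -2.35] spin 0.04 q6 1.200498104815963 down [ 3.15513980e-03 -5.65424532e-04 -9.99994863e-01]
window-axis n in tool [-0.001  0.001 -1.   ] u in tool [0.003 1.    0.001]
here al,ac,tip [-1.2 36.4 97.6] F [0.04724682 0.56023783 0.02835305] 7.6
```

```bash
python3 -m jog '[{"fingers":1,"x":0,"y":0,"z":-1.2,"spin":0},{"fingers":1,"x":0,"y":0.1,"z":-2.4,"spin":0},{"fingers":1,"x":1,"y":0.1,"z":-2.4,"spin":0},{"fingers":1,"x":1.9,"y":0.1,"z":-2.4,"spin":0},{"fingers":1,"x":1.9,"y":0.1,"z":-2.4,"spin":0}]'; python3 -m jog '[{"fingers":1,"x":0.1,"y":0,"z":0,"spin":0},{"fingers":1,"x":0.2,"y":0,"z":0,"spin":0},{"fingers":1,"x":0.2,"y":0,"z":0,"spin":0}]'; python3 go.py 0 10 76
```

```text
time: 8.22
tool_pos: [0.5682, 0.0065, 0.2546]
tool_rot: [-1.884, 1.57, 3.035]
contact_force: [-1.8, 0.3, 5.2]
opening: 0.0001
time: 8.6
tool_pos: [0.5682, 0.0065, 0.2543]
tool_rot: [1.286, 1.57, -0.078]
contact_force: [-6.2, 1.5, 17.8]
opening: 0.0003
target [ 0.57935504 -0.04281133  0.254     ] shift cm [0.03 0.08 5.05] spin 0.03 q6 1.2408809395941596 down [ 7.90018732e-04 -6.18155115e-05 -9.99999686e-01]
window-axis n in tool [-0.  0. -1.] u in tool [0.001 1.    0.   ]
here al,ac,tip [-0.9 60.5 76.3] F [-6.22236174  1.52043092 17.7811107 ] 8.6
```

```bash
python3 -m jog '[{"fingers":1,"x":-0.08,"y":0,"z":0.2,"spin":0},{"fingers":1,"x":-0.12,"y":0,"z":0.6,"spin":0},{"fingers":1,"x":-0.15,"y":0,"z":1.1,"spin":0},{"fingers":1,"x":-0.15,"y":0,"z":1.6,"spin":0},{"fingers":1,"x":-0.15,"y":0,"z":2.1,"spin":0}]'; python3 -m jog '[{"fingers":1,"x":0,"y":0,"z":0.5,"spin":0},{"fingers":1,"x":0,"y":0,"z":1.0,"spin":0},{"fingers":1,"x":0.02,"y":0,"z":1.5,"spin":0},{"fingers":1,"x":0.04,"y":0,"z":2.0,"spin":0},{"fingers":1,"x":0.06,"y":0,"z":2.4,"spin":0}]';python3 -m jog '[{"fingers":1,"x":0,"y":0,"z":0.3,"spin":0},{"fingers":1,"x":0,"y":0,"z":0.4,"spin":0},{"fingers":1,"x":0,"y":0,"z":0.4,"spin":0},{"fingers":1,"x":-0.5,"y":0,"z":0.4,"spin":0},{"fingers":1,"x":-2,"y":0,"z":0.4,"spin":0}]'; python3 go.py 0 35 100; python3 - <<'E'
from h import *
p,W,K=cam("wrist"); cv2.imwrite("pics/w4.png",p["color"][:,:,::-1])
E
```

```text
time: 9.22
tool_pos: [0.5727, -0.0147, 0.256]
tool_rot: [0.799, 1.569, -0.566]
contact_force: [-6.7, -1.2, 19.2]
opening: 0.0004
time: 9.85
tool_pos: [0.5778, -0.0385, 0.2552]
tool_rot: [0.773, 1.568, -0.591]
contact_force: [-3.3, -1.8, 14.0]
opening: 0.0005
time: 10.48
tool_pos: [0.578, -0.0415, 0.2728]
tool_rot: [-1.958, 1.568, 2.961]
contact_force: [0.6, -0.6, 0.1]
opening: 0.0003
target [ 0.57424264 -0.01833964  0.278     ] shift cm [-0.52  0.11 -2.35] spin 0.02 q6 1.1606559808802572 down [-2.88196212e-03  5.26361866e-04 -9.99995709e-01]
window-axis n in tool [ 0.001  0.    -1.   ] u in tool [-0.003  1.     0.   ]
here al,ac,tip [-1.1 11.5 94.8] F [ 0.59594308 -0.5906126   0.07604303] 10.475
```

View pics/w4.png

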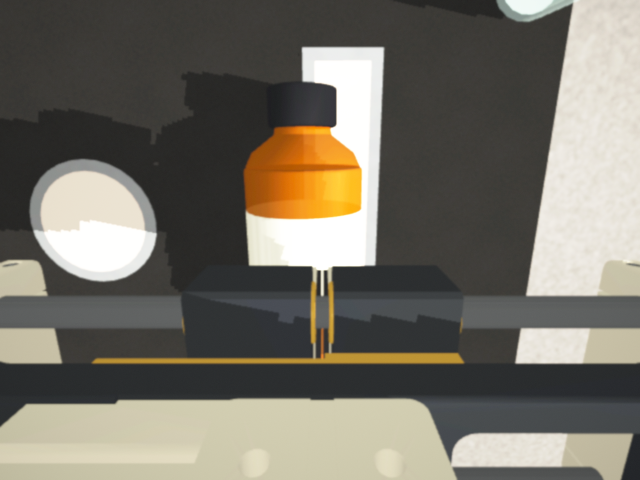

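The geometry is the same as before: axis at about column 304, window at 303–384 at the top. The stroke moved the axis about 25 mm, so roughly 23 mm remain. One more stroke like it.

```bash
python3 - <<'E'
from wr import *
print("bottle",wf((247,235),.043),wf((362,235),.043)); print("win",wf((303,47),.008),wf((383.5,47),.008),"right at 240",wf((376,240),.008))
E
python3 -m jog '[{"fingers":1,"x":0,"y":0,"z":-1.2,"spin":0},{"fingers":1,"x":0,"y":0.1,"z":-2.4,"spin":0},{"fingers":1,"x":1,"y":0.1,"z":-2.4,"spin":0},{"fingers":1,"x":1.9,"y":0.1,"z":-2.4,"spin":0},{"fingers":1,"x":1.9,"y":0.1,"z":-2.4,"spin":0}]'; python3 -m jog '[{"fingers":1,"x":0.1,"y":0,"z":0,"spin":0},{"fingers":1,"x":0.2,"y":0,"z":0,"spin":0},{"fingers":1,"x":0.2,"y":0,"z":0,"spin":0}]'; python3 go.py 0 -14 76
```

```text
bottle [12.  58.4] [ 12.  -14.5]
win [128.8  23.3] [128.9 -28.8] right at 240 [ -0.6 -29.2]
time: 11.2
tool_pos: [0.5743, -0.0177, 0.2545]
tool_rot: [-1.796, 1.57, 3.123]
contact_force: [-2.6, 0.7, 5.4]
opening: 0.0006
time: 11.58
tool_pos: [0.5743, -0.0178, 0.2542]
tool_rot: [1.209, 1.57, -0.155]
contact_force: [-5.9, 1.7, 18.2]
opening: 0.0003
target [ 0.58426294 -0.06630414  0.254     ] shift cm [ 0.02 -0.02  4.95] spin 0.02 q6 1.2000585144334546 down [ 9.28779314e-04 -1.45547885e-04 -9.99999558e-01]
window-axis n in tool [-0.  0. -1.] u in tool [0.001 1.    0.   ]
here al,ac,tip [ 0.2 35.5 76.2] F [-5.87466716  1.68731373 18.21375798] 11.575
```

```bash
python3 -m jog '[{"fingers":1,"x":-0.08,"y":0,"z":0.2,"spin":0},{"fingers":1,"x":-0.12,"y":0,"z":0.6,"spin":0},{"fingers":1,"x":-0.15,"y":0,"z":1.1,"spin":0},{"fingers":1,"x":-0.15,"y":0,"z":1.6,"spin":0},{"fingers":1,"x":-0.15,"y":0,"z":2.1,"spin":0}]'; python3 -m jog '[{"fingers":1,"x":0,"y":0,"z":0.5,"spin":0},{"fingers":1,"x":0,"y":0,"z":1.0,"spin":0},{"fingers":1,"x":0.02,"y":0,"z":1.5,"spin":0},{"fingers":1,"x":0.04,"y":0,"z":1.9,"spin":0},{"fingers":1,"x":0.06,"y":0,"z":2.2,"spin":0}]';python3 -m jog '[{"fingers":1,"x":0,"y":0,"z":0.2,"spin":0},{"fingers":1,"x":0,"y":0,"z":0.2,"spin":0},{"fingers":1,"x":0,"y":0,"z":0.2,"spin":0},{"fingers":1,"x":-0.5,"y":0,"z":0.2,"spin":0},{"fingers":1,"x":-2,"y":0,"z":0.2,"spin":0}]'; python3 -m jog '[{"fingers":1,"x":-4,"y":0,"z":0,"spin":0},{"fingers":1,"x":-8,"y":0,"z":0,"spin":0},{"fingers":1,"x":-12,"y":-5,"z":0,"spin":0},{"fingers":1,"x":-12,"y":-10,"z":0,"spin":0},{"fingers":1,"x":-12,"y":-15,"z":0,"spin":0}]'; python3 -m jog '[{"fingers":1,"x":0,"y":-4,"z":4,"spin":0},{"fingers":1,"x":0,"y":-8,"z":8,"spin":0},{"fingers":1,"x":0,"y":-12,"z":12,"spin":0},{"fingers":1,"x":0,"y":-14,"z":16,"spin":0},{"fingers":1,"x":0,"y":-14,"z":16,"spin":0}]'; python3 - <<'E'
from h import *
for c in("wrist","top"):
    p,W,K=cam(c); cv2.imwrite(f"pics/{c}5.png",p["color"][:,:,::-1])
E
```

```text
time: 12.2
tool_pos: [0.5788, -0.0389, 0.256]
tool_rot: [0.777, 1.569, -0.587]
contact_force: [-5.3, -1.0, 19.9]
opening: 0.001
time: 12.82
tool_pos: [0.5835, -0.0609, 0.2554]
tool_rot: [0.736, 1.568, -0.628]
contact_force: [-4.4, -1.5, 15.8]
opening: 0.0006
time: 13.45
tool_pos: [0.5832, -0.0619, 0.2726]
tool_rot: [-2.008, 1.568, 2.911]
contact_force: [-0.6, 0.5, 0.6]
opening: 0.0001
time: 14.08
tool_pos: [0.4352, -0.0926, 0.3943]
tool_rot: [0.857, 1.569, -0.507]
contact_force: [0.3, -0.9, -0.3]
opening: 0.0006
time: 14.7
tool_pos: [0.3317, -0.2801, 0.3938]
tool_rot: [0.108, 1.57, -1.261]
contact_force: [0.3, 0.0, 0.3]
opening: 0.0008
```

View pics/top5.png

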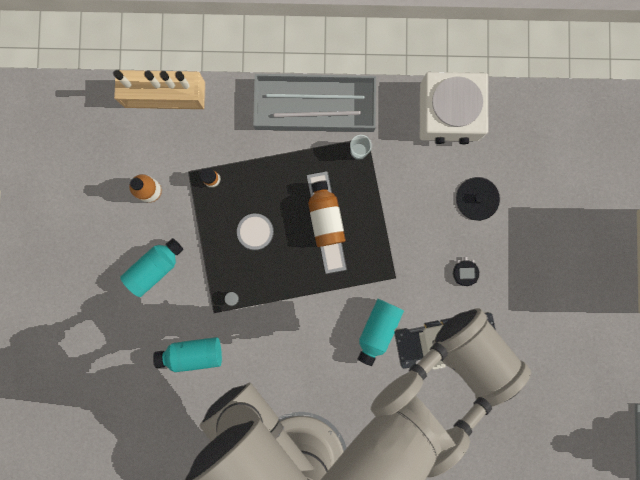

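The bottle lies along the window, which shows at both ends of it. The other things have not moved, and the arm is clear. I'll check the offset and whether it's at rest.

```bash
cat > chk.py <<'E'
from go import *
for i in range(2):
    p,W,K=cam("top"); im=p["color"].astype(int); r,b=im[...,0],im[...,2]
    m=(r>70)&(r>b*1.8); m[:180]=0;m[262:]=0;m[:,:300]=0;m[:,350:]=0
    mid=[]
    for y in range(180,262):
        x=np.where(m[y])[0]
        if len(x)>20:
            q=ray(W,K,((x[0]+x[-1])/2,y),.043)[:2]-C; mid.append((q@u*1e3,q@n*1e3,len(x)))
    mid=np.array(mid); f=np.polyfit(mid[:,0],mid[:,1],1)
    ys,xs=np.where(m); al=[(ray(W,K,(x,y),.043)[:2]-C)@u*1e3 for x,y in zip(xs,ys)]
    print("amber along range",np.round([min(al),max(al)],1),"across@0",round(f[1],1),"slope",round(f[0],3),"n",len(mid),robot.observe()["time"])
E
python3 chk.py; python3 -m jog '[{"fingers":1,"x":0,"y":0,"z":0,"spin":0},{"fingers":1,"x":0,"y":0,"z":0,"spin":0},{"fingers":1,"x":0,"y":0,"z":0,"spin":0},{"fingers":1,"x":0,"y":0,"z":0,"spin":0},{"fingers":1,"x":0,"y":0,"z":0,"spin":0}]' | head -1; python3 chk.py
```

```text
amber along range [-58.6  77.2] across@0 -1.6 slope -0.02 n 21 14.85
amber along range [-58.6  77.2] across@0 -1.6 slope -0.019 n 21 14.9
time: 15.52
amber along range [-58.6  77.2] across@0 -1.6 slope -0.019 n 21 15.575
amber along range [-58.6  77.2] across@0 -1.6 slope -0.02 n 21 15.625
```

View pics/wrist5.png

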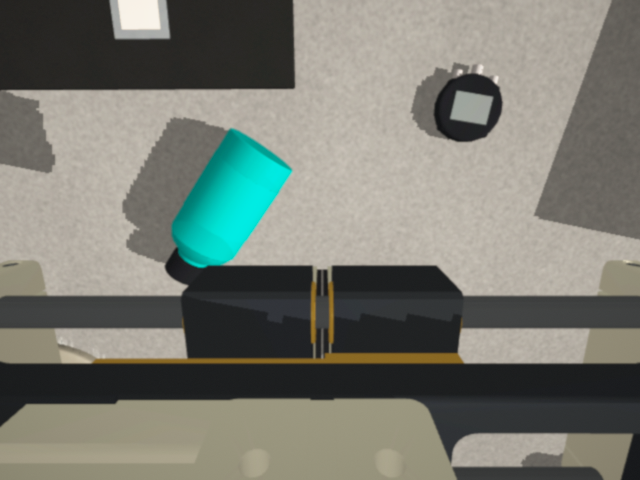

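The wrist view shows only the bench, one turquoise bottle and the stopwatch, with nothing near the fingers. The bottle is 1.6 mm off the centre line and about 0.02 rad off its direction, and it isn't moving. I'm handing in.

```bash
python3 -c "
from cell import robot
print(robot.hand_in())"
```

```text
the job is handed in; nothing more can be done
None
```

I rolled the bottle about 75 mm onto the long window and handed the job in at about 16 s of the 64 s. It took three slow strokes with the shut fingertips on its top, pressing with about 20 N at most in the readings.

**Last checks, from the top camera:**
- **Across the window:** the bottle's axis is 1.6 mm from the centre line, against a limit of 12 mm.
- **Direction:** it is about 0.02 rad off the window's direction, against a limit of 0.2 rad.
- **Along the window:** the middle of its body is within about 5 mm of the window's centre, against a limit of 60 mm.
- **At rest:** the reading did not change over 0.8 s.
- **Surroundings:** the arm is clear of everything, and by eye the other things had not moved.

**Disagreement:** during the roll, the wrist camera put the window's centre line about 3 mm further from the bottle's starting side than the top camera did. I aimed between the two, so the result is within the limit by either one.

The first move command was refused with "bad value". It went through once I gave every key in each row, and the refused call moved nothing.

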